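# Slide a tall crate of candles into the strapping place

### The job

Push the tall wooden crate of candles along the packing bench with the fingertips, low down near its base so that it slides flat and does not rock or lift, until it stands home in the strapping place: its long side flush against the steel fence and its middle over the dark strap slot. Leave it standing there, and do not disturb the two loose candles or the roll of tape.

Things in the scene. Friction and masses are not known exactly. Their poses are not given: they have to be found in the camera images.
- crate: Tall slatted crate of pale wood, 120 (its x) by 200 (its y) by 206 mm high, packed with two tiers of green glass candles; about 2.4 kg, slides under 10 to 20 N. Origin: centre of its underside; z up. All sides are upright and flat; the lowest board is 60 mm high, then a 19 mm gap. Pushed across its 120 mm depth it slides if pushed below about 80 mm and rocks over if pushed higher.
- stop: Strapping place fixed to the bench: an upright fence of bare steel, 300 mm long and 50 mm high, and before it a thin metal plate flush in the bench, with a dark strap slot 14 mm wide across its middle, square to the fence. Origin: foot of the fence's face, half-way along, in line with the slot. The face is the plane x = 0, the crate comes from -x; y runs along the fence. A low foot reaches 46 mm behind the face.
- candle_a: Loose candle in a green glass tumbler, 80 mm across, 95 mm high plus a 20 mm wick, standing near the work; leave alone. Origin: centre of its underside.
- candle_b: Second loose candle, the same as the first; leave alone. Origin: centre of its underside.
- tape: Roll of brown tape lying flat, a ring 100 mm across and 48 mm high; leave alone. Origin: centre of its underside.
- home (a point): Point on the bench, over the slot, where the centre of the crate's underside lies when the crate is fully home: 60 mm before the fence (stop frame x = -60, y = 0). Axes as the stop's; the crate's own x and y axes then lie along them.
There are look-alikes about, which are no part of the job. Of the things like the crate, leave any that is purple; of the rest the smaller one is meant.

How it is judged (in metres and radians):
At the end, for the whole second after the job is handed in: The crate stands upright and still with its long side against the fence (gap under 7 mm), square to it within 0.05 rad (3 degrees), and its middle over the strap slot within 20 mm (x of crate in the frame of stop between -0.067 and -0.05 m and y of crate in the frame of stop between -0.02 and 0.02 m and angle between the x axis of crate and the x axis of stop, either way round below 0.05 rad and angle between crate's own z axis and vertical below 0.03 rad and linear speed of crate below 0.01 m/s); the robot touches nothing.
It fails at once if the crate rocks or tips by more than 0.1 rad (6 degrees) (angle between crate's own z axis and vertical above 0.1 rad).
It fails at once if the crate is lifted: the centre of its underside more than 15 mm above the bench (height (world z) of crate above 0.015 m).
It fails at once if the fingers push the crate with the grasp point more than 110 mm above the bench, not low down (contact force between the fingers and crate above 4 N and height (world z) of the grasp point above 0.11 m).
It fails at once if a loose candle or the roll of tape is moved by more than 20 mm (distance of any of candle_a, candle_b, tape from where it was at the start of the episode above 0.02 m).
It also fails if it takes over 48 s, if anything falls off the work surface, if the arm or the gripper's body presses on something with over 40 N, if the wrist force passes 120 N, or if a joint passes its speed limit or range.

### The arm

A 6-joint arm with a two-finger parallel gripper is mounted at the origin on the work surface. World frame = base frame: x ahead of the robot, y to its left, z up, the work surface at z = 0. Lengths are in mm, angles in rad, forces in N, time in s.
With the tool pointing down it reaches from about 275 to 750 mm from the base axis. Payload 10.2 kg.
Tool frame: the origin (TCP) lies midway between the tips of the shut fingers; the grasp point (between the pads) lies grasp_offset behind it (grasp_offset is the distance from the TCP to the grasp point, in mm); x points along the fingers, z is the direction in which the jaws open and shut, and the axes are right-handed (so a half turn about x gives the same grasp; the last joint's range is limited). The gripper opens to 85 mm and grips with 20 to 120 N. Pads are 22 mm wide; open, the fingers measure 114 mm over their backs; the gripper's body (76 mm by 85 mm) begins 54 mm behind the grasp point. The pads swing forward as they close: fully open they stand 13 mm farther back than shut.
Start: joints at [0.958, 0.313, 1.498, -0, 1.331, -0.223], TCP at [199.515, 485.618, 231.294] pointing down, gripper open.
Joint ranges: [-2.94, 2.94], [-0.97, 2.17], [0.19, 2.56], [-1.23, 4.37], [0.02, 3.11], [-2.88, 2.88]. Speed limits (rad/s): [2.39, 2.39, 3.01, 3.14, 3.14, 3.14].

### API

Orientations are given as a unit quaternion [w, x, y, z].
In Python, from rig import sense, capture, calibration, finish_job, grasp_offset gives the robot as it stands.
- The arm moves only by the shell command python3 -m jog 'ROWS' [FORCE]. ROWS is JSON, a list of rows, each an object with "linear": the shift along the tool's x, y, z scaled (see below), a list of three; "rotation": the turn, a rotation vector about the tool's x, y, z scaled (see below), a list of three; "grip": the finger opening in mm, from 0 to 85.4. A call has 1 to 20 rows; each row is the pose to reach, as a shift and turn from the pose measured when the call began, along the tool's axes at that moment; what a row does not reach only later rows make up. The controller multiplies each number of a shift by 0.3 m and each number of a turn by 0.5 rad. A row lasts 1/12 s, in which the tool goes at most 41.7 mm and 7.16 degrees, less where a joint would pass 70% of its speed; a pose out of reach is approached as far as the arm can. A call with a number of a shift or a turn outside -1 to 1 is refused whole. A call with a gripper value outside its range is refused whole. The fingers move at their own pace and stop on an object; FORCE is the grip in N (left out, the last holds). Time passes only in rows, so rows that repeat a pose let the fingers close. It gives the time, the measured TCP pose, the force and the opening at its end, in the units of the state.
- sense(): the state, without advancing time (a new reading comes with each control period).
- capture(name): name is "side" or "top"; returns (picture, depth): 400x640x3 uint8, red, green, blue; 400x640 float32, mm along the optical axis (not along the pixel's ray), 0 where there is no reading.
- calibration(name): a dict with "intrinsics" (3x3 intrinsics, pixels), "dist" ([k1, k2, p1, p2, k3] as OpenCV has them; the pictures are not rectified), "world_from_camera" (4x4, takes a point from camera to world coordinates). Camera axes: x right, y up, looking along -z (the intrinsics and any distortion apply to the point x, -y, -z); pixel columns grow to the right and rows downward; lengths in mm; the calibration is good to about 2 mm. A picture is of the moment at which its call begins. calibration takes no time and is no camera call.
- finish_job(): hands the job in, once; it reports no verdict.
The state is a dict: "time_s": time; "joints": joint angles; "dq": joint speeds; "tau": joint torques, N m; "eef_pos": TCP position; "ee_rot": TCP orientation; "force": force on the tool from outside, world axes, zero at the start; "wrist_torque": the same for the moment, N m; "grip_width": opening from 0.0 (shut) to 1.0 (fully open).
Only numpy, scipy, OpenCV 4.12 (cv2) and the standard library are available. Lean on these libraries where they do the work, as an engineer would, in place of code of your own. Each camera call takes 0.05 s, during which the arm holds its last target.

## Working session

There is one attempt and no reset: what is moved stays moved. The work goes in short steps, Python scripts to look and compute and a shell command to move; the robot and the scene stay as the last step left them, time stands still between calls to the robot, and variables do not carry over. Pictures are saved under pics/ and viewed, and the job is handed in when it is done.

```bash
mkdir -p pics; ls
python3 - <<'E'
from rig import *
import cv2,numpy as np
print(sense(), grasp_offset)
for n in("top","side"):
    p,d=capture(n); cv2.imwrite(f"pics/{n}0.png",p[:,:,::-1]); np.save(f"pics/{n}0.npy",d)
    c=calibration(n);print(c)
E
```

```text
pics
{'time_s': 0.0, 'joints': array([ 9.57624588e-01,  3.13479545e-01,  1.49842488e+00,  4.45619294e-06,
        1.33098180e+00, -2.23402290e-01]), 'dq': array([-0.0004798 , -0.00057839, -0.0002612 ,  0.00108067, -0.00082722,
        0.00045125]), 'tau': array([ 6.50218499e-05, -4.12267399e+01, -2.59744889e+01, -1.78483556e-04,
        4.13499321e-03,  1.78556195e-05]), 'eef_pos': array([199.35267529, 485.4116861 , 230.72454673]), 'ee_rot': array([ 0.58693439, -0.39387061,  0.58778923,  0.39354516]), 'force': array([ 0.05046102, -0.48953973,  0.43433781]), 'wrist_torque': array([-0.00998756,  0.04519444,  0.01234433]), 'grip_width': 1.001003771032869} 18.700000000000003
{'intrinsics': array([[455.50196471,   0.        , 321.34365992],
       [  0.        , 455.50196471, 198.15406183],
       [  0.        ,   0.        ,   1.        ]]), 'dist': array([-0.00911201,  0.        ,  0.        ,  0.        ,  0.        ]), 'world_from_camera': array([[-9.89874678e-04,  9.94061515e-01, -1.08815092e-01,
         3.60115601e+02],
       [-9.99992373e-01, -1.39509624e-03, -3.64787961e-03,
        -5.99346919e+01],
       [-3.77802426e-03,  1.08810651e-01,  9.94055315e-01,
         1.42890632e+03],
       [ 0.00000000e+00,  0.00000000e+00,  0.00000000e+00,
         1.00000000e+00]])}
{'intrinsics': array([[465.97984551,   0.        , 322.56578924],
       [  0.        , 465.97984551, 197.85161385],
       [  0.        ,   0.        ,   1.        ]]), 'dist': array([-0.06173449,  0.        ,  0.        ,  0.        ,  0.        ]), 'world_from_camera': array([[-8.25968281e-01, -3.95741754e-01,  4.01453437e-01,
         1.05901707e+03],
       [ 5.63686215e-01, -5.87210370e-01,  5.80897437e-01,
         7.39391274e+02],
       [ 5.85224976e-03,  7.06096626e-01,  7.08091312e-01,
         9.94985496e+02],
       [ 0.00000000e+00,  0.00000000e+00,  0.00000000e+00,
         1.00000000e+00]])}
```

View pics/top0.png

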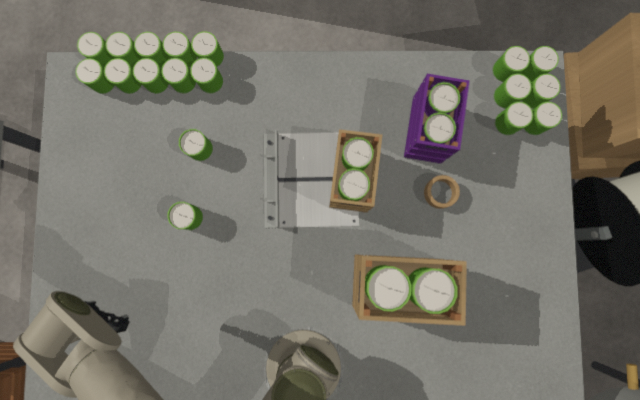

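View pics/side0.png

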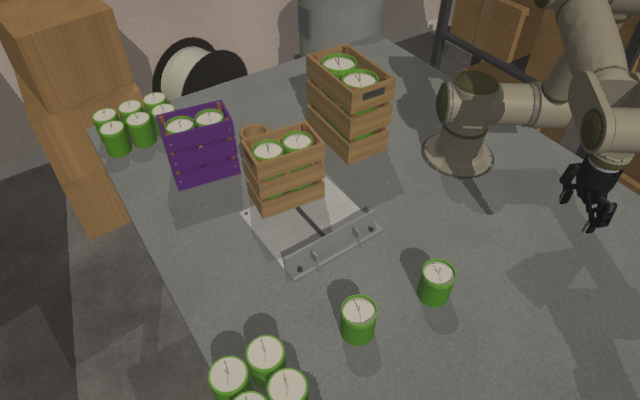

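The top view has image up as world +x and image left as +y. The fence is at about (271,180), with its slot running right along row 180. The target crate (small, pale) is at (356,170), the purple one at (437,118), the tape at (443,192), and the loose candles at (195,145) and (184,216). The large pale crate at (413,290) is a decoy. Next I'll measure these.

```bash
cat > h.py <<'E'
import numpy as np,cv2
from rig import *
def ray(n,uv):
    c=calibration(n);K=c["intrinsics"];W=c["world_from_camera"]
    p=cv2.undistortPoints(np.array(uv,float).reshape(-1,1,2),K,c["dist"]).reshape(-1,2)
    d=np.c_[p[:,0],-p[:,1],-np.ones(len(p))]
    return W[:3,3],d@W[:3,:3].T
def onz(n,uv,z):
    o,d=ray(n,uv); return o+d*((z-o[2])/d[:,2])[:,None]
def cloud(n,depth):
    v,u=np.mgrid[:400,:640]; o,d=ray(n,np.c_[u.ravel(),v.ravel()])
    return (o+d*depth.ravel()[:,None]).reshape(400,640,3)
def rect(P):
    r=cv2.minAreaRect(P[:,:2].astype(np.float32)); return r
E
python3 - <<'E'
from h import *
d=np.load("pics/top0.npy"); C=cloud("top",d); ok=d>0
im=cv2.imread("pics/top0.png")
# table
print("table z",np.median(C[300:320,250:340,2]))
def blob(r0,r1,c0,c1,z0,z1):
    m=np.zeros((400,640),bool);m[r0:r1,c0:c1]=1
    m&=ok&(C[...,2]>z0)&(C[...,2]<z1)
    P=C[m];return P
for nm,a in dict(crate=(120,220,320,392,196,215),purple=(65,165,395,475,150,230),tape=(170,212,422,463,40,56),ca=(125,165,170,220,85,105),cb=(195,240,160,210,85,105),fence=(120,235,255,290,40,60),foot=(120,235,255,290,3,30),big=(245,330,345,475,200,400)).items():
    P=blob(*a); 
    if len(P)<5: print(nm,len(P));continue
    r=rect(P);print(nm,len(P),np.round(r[0],1),np.round(r[1],1),round(r[2],2),"z",np.percentile(P[:,2],[5,50,95]).round(1), P[:,:2].min(0).round(),P[:,:2].max(0).round())
    print(cv2.boxPoints(r).round(0).tolist())
cv2.imwrite("pics/topz.png",cv2.resize(im[100:260,240:480],None,fx=3.3,fy=3.3,interpolation=cv2.INTER_CUBIC))
E
```

```text
table z -0.5410716829709372
crate 927 [ 578.2 -150.4] [120.1 202. ] 82.74 z [197.1 204.7 209.3] [ 473. -222.] [684. -79.]
[[470.0, -197.0], [671.0, -223.0], [686.0, -104.0], [486.0, -78.0]]
purple 3241 [ 735.4 -392.3] [122.4 203.9] 80.2 z [160.7 189.1 207.4] [ 627. -468.] [ 846. -315.]
[[625.0, -435.0], [825.0, -470.0], [846.0, -349.0], [645.0, -315.0]]
tape 378 [ 532.  -425.9] [98.7 98.8] 19.91 z [41.6 46.9 52. ] [ 483. -476.] [ 583. -377.]
[[469.0, -396.0], [502.0, -489.0], [595.0, -456.0], [562.0, -363.0]]
ca 387 [675.5 333.1] [80.3 79.1] 41.36 z [85.3 88.4 97.4] [635. 292.] [717. 372.]
[[619.0, 336.0], [672.0, 277.0], [732.0, 330.0], [680.0, 389.0]]
cb 420 [457.1 358.1] [80.7 77. ] 89.44 z [85.3 87.9 97.4] [419. 318.] [496. 398.]
[[418.0, 318.0], [495.0, 317.0], [496.0, 398.0], [419.0, 399.0]]
fence 221 [574.8  90.6] [297.5  21.8] 2.21 z [43.3 49.3 54.1] [426.  79.] [724. 104.]
[[426.0, 96.0], [427.0, 74.0], [724.0, 85.0], [723.0, 107.0]]
foot 1211 [586.2 101.6] [365.7 108.6] 0.44 z [ 3.2  5.4 18.2] [404.  46.] [769. 157.]
[[403.0, 155.0], [404.0, 46.0], [769.0, 49.0], [769.0, 157.0]]
big 5727 [ 254.8 -284.6] [266.5 159.6] 87.13 z [221.3 249.5 273.1] [ 172. -420.] [ 340. -148.]
[[168.0, -414.0], [328.0, -422.0], [341.0, -156.0], [182.0, -148.0]]
```

View pics/topz.png

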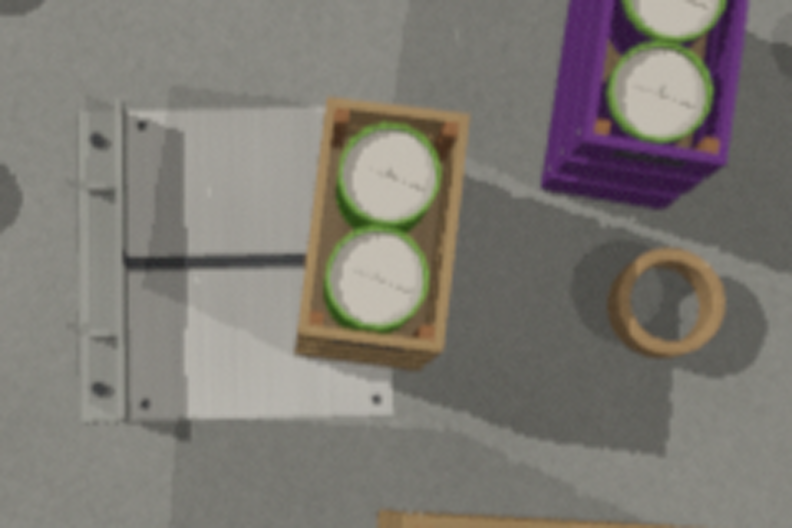

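Run:
```python
from h import *
f=lambda z:[(240+(x+.5)/3.3-.5,100+(y+.5)/3.3-.5) for x,y in z]
print("face foot",onz("top",f([(126,105),(127,263),(128,420)]),0).round(1).tolist())
print("face top",onz("top",f([(121,102),(121,262),(122,422)]),50).round(1).tolist())
print("slot",onz("top",f([(127,263),(215,262),(303,260)]),0).round(1).tolist())
print("plate corners",onz("top",f([(126,105),(128,420),(393,414)]),0).round(1).tolist())
print("crate rim",onz("top",f([(331,100),(469,114),(441,354),(301,338)]),206).round(1).tolist())
im=cv2.imread("pics/side0.png")
cv2.imwrite("pics/sidez.png",cv2.resize(im[110:290,225:405],None,fx=3.3,fy=3.3,interpolation=cv2.INTER_CUBIC))
```

```text
face foot [[732.0, 84.7, 0.0], [576.7, 82.3, 0.0], [426.0, 79.9, 0.0]]
face top [[721.9, 84.4, 50.0], [570.1, 82.9, 50.0], [421.8, 80.5, 50.0]]
slot [[576.7, 82.3, 0.0], [577.6, -2.3, 0.0], [579.4, -86.9, 0.0]]
plate corners [[732.0, 84.7, 0.0], [426.0, 79.9, 0.0], [431.4, -171.8, 0.0]]
crate rim [[682.3, -106.7, 206.0], [670.2, -221.3, 206.0], [470.0, -195.4, 206.0], [483.3, -81.1, 206.0]]
```

View pics/sidez.png

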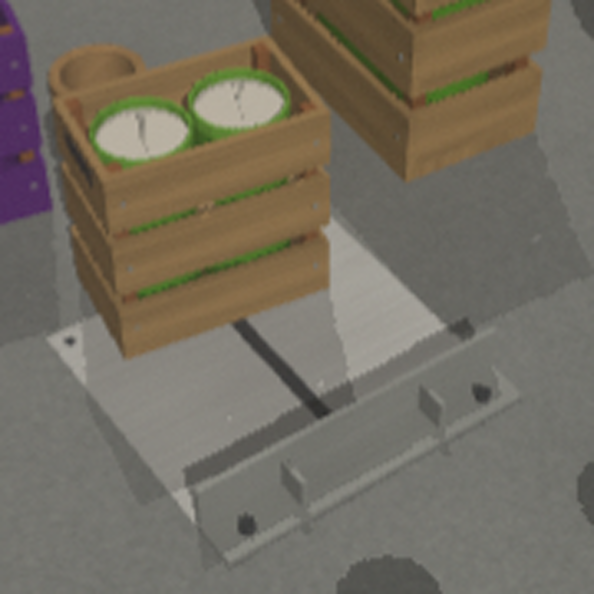

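```bash
cat >> h.py <<'E'
from scipy.spatial.transform import Rotation as Rn
def cur():
    s=sense();q=s["ee_rot"];return s,np.array(s["eef_pos"]),Rn.from_quat([q[1],q[2],q[3],q[0]])
def tgt(yaw,tilt,sgn):
    # yaw deg: long-face dir angle of crate; push dir n = yaw+90
    a=np.radians(yaw);l=np.array([np.cos(a),np.sin(a),0]);n=np.array([-np.sin(a),np.cos(a),0])
    t=np.radians(tilt);x=np.sin(t)*n-np.cos(t)*np.array([0,0,1]);z=sgn*l;y=np.cross(z,x)
    return Rn.from_matrix(np.c_[x,y,z])
def rel(p,R):
    s,p0,R0=cur()
    return ((R0.inv().apply(np.array(p)-p0))/300).round(3).tolist(),((R0.inv()*R).as_rotvec()/.5).round(3).tolist()
def st():
    s,p,R=cur();print("t",round(s["time_s"],2),"p",p.round(1),"x",R.as_matrix()[:,0].round(3),"z",R.as_matrix()[:,2].round(3),"F",np.round(s["force"],1),"j",np.round(s["joints"],2),"g",round(s["grip_width"],2))
E
python3 - <<'E'
from h import *
st()
for s in(1,-1):
  for t in (0,40): print(s,t,rel([560,-280,320],tgt(-7.4,t,s)))
print(rel([400,100,330],tgt(0,0,1)),rel([400,100,330],tgt(0,0,-1)))
E
```

```text
t 0.1 p [199.4 485.4 230.8] x [-0.001 -0.001 -1.   ] z [ 0.38   0.925 -0.001] F [ 0.8 -0.3  0. ] j [ 0.96  0.31  1.5  -0.    1.33 -0.22] g 1.0
1 0 ([-0.296, -2.081, -1.904], [2.62, -0.002, 0.001])
1 40 ([-0.296, -2.081, -1.904], [2.506, -0.915, 1.189])
-1 0 ([-0.296, -2.081, -1.904], [-3.663, -0.001, -0.002])
-1 40 ([-0.296, -2.081, -1.904], [-3.494, -1.273, -0.98])
([-0.33, -1.107, -0.935], [2.362, -0.002, 0.001]) ([-0.33, -1.107, -0.935], [-3.921, -0.001, -0.003])
```

```bash
python3 -m jog '[{"linear":[-0.33,-0.1,-0.05],"rotation":[0.1,0,0],"grip":85},{"linear":[-0.33,-0.87,-0.36],"rotation":[1,0,0],"grip":85},{"linear":[-0.33,-0.87,-0.36],"rotation":[1,0,0],"grip":85},{"linear":[-0.33,-0.87,-0.36],"rotation":[1,0,0],"grip":85},{"linear":[-0.33,-0.87,-0.36],"rotation":[1,0,0],"grip":85},{"linear":[-0.33,-0.87,-0.36],"rotation":[1,0,0],"grip":85},{"linear":[-0.33,-0.87,-0.36],"rotation":[1,0,0],"grip":85},{"linear":[-0.33,-0.87,-0.36],"rotation":[1,0,0],"grip":85},{"linear":[-0.33,-0.87,-0.36],"rotation":[1,0,0],"grip":85},{"linear":[-0.33,-0.87,-0.36],"rotation":[1,0,0],"grip":85}]'
python3 -c "
from h import *
st();print(rel([470,20,330],tgt(-7.4,0,1)),rel([560,-280,330],tgt(-7.4,40,1)))"
```

```text
time_s: 0.93
eef_pos: [400.4, 285.7, 329.6]
ee_rot: [0.666, -0.236, 0.667, 0.235]
force: [0.1, -0.1, -0.1]
grip_width: 0.995
t 0.93 p [400.4 285.7 329.6] x [-0.001 -0.001 -1.   ] z [ 0.778  0.628 -0.002] F [ 0.1 -0.1 -0.1] j [ 0.38  0.19  1.41 -0.    1.55 -0.3 ] g 1.0
([-0.001, -0.835, -0.375], [1.616, -0.003, 0.001]) ([-0.0, -1.802, -0.77], [1.547, -0.566, 1.32])
```

```bash
python3 -m jog '[{"linear":[0,-0.83,-0.37],"rotation":[1,0,0],"grip":85},{"linear":[0,-0.83,-0.37],"rotation":[1,0,0],"grip":85},{"linear":[0,-0.83,-0.37],"rotation":[1,0,0],"grip":85},{"linear":[0,-0.83,-0.37],"rotation":[1,0,0],"grip":85},{"linear":[0,-0.83,-0.37],"rotation":[1,0,0],"grip":85},{"linear":[0,-0.83,-0.37],"rotation":[1,0,0],"grip":85},{"linear":[0,-0.83,-0.37],"rotation":[1,0,0],"grip":85},{"linear":[0,-0.83,-0.37],"rotation":[1,0,0],"grip":85},{"linear":[0,-0.83,-0.37],"rotation":[1,0,0],"grip":85}]'
python3 -c "
from h import *
st();print(rel([560,-265,330],tgt(-7.4,0,1)),rel([560,-265,330],tgt(-7.4,40,1)))"
```

```text
time_s: 1.68
eef_pos: [470.1, 22.5, 329.2]
ee_rot: [0.703, -0.063, 0.705, 0.063]
force: [-0.1, -0.3, 0.5]
grip_width: 0.996
t 1.68 p [470.1  22.5 329.2] x [-0.002 -0.    -1.   ] z [ 0.984  0.177 -0.002] F [-0.1 -0.3  0.5] j [-0.2   0.14  1.46 -0.    1.54 -0.38] g 1.0
([-0.003, -0.996, 0.125], [0.614, -0.005, 0.001]) ([-0.003, -0.996, 0.125], [0.587, -0.219, 1.386])
```

```bash
python3 -m jog '[{"linear":[0,-0.97,0.12],"rotation":[0.57,-0.1,0.7],"grip":85},{"linear":[0,-0.97,0.12],"rotation":[0.57,-0.1,0.7],"grip":85},{"linear":[0,-0.97,0.12],"rotation":[0.57,-0.1,0.7],"grip":85},{"linear":[0,-0.97,0.12],"rotation":[0.57,-0.1,0.7],"grip":85},{"linear":[0,-0.97,0.12],"rotation":[0.57,-0.1,0.7],"grip":85},{"linear":[0,-0.97,0.12],"rotation":[0.57,-0.1,0.7],"grip":85},{"linear":[0,-0.97,0.12],"rotation":[0.57,-0.1,0.7],"grip":85},{"linear":[0,-0.97,0.12],"rotation":[0.57,-0.1,0.7],"grip":85},{"linear":[0,-0.97,0.12],"rotation":[0.57,-0.1,0.7],"grip":85},{"linear":[0,-0.97,0.12],"rotation":[0.57,-0.1,0.7],"grip":85}]'
python3 -c "
from h import *
st();print(rel([562,-260,330],tgt(-7.4,38,1)))"
```

```text
time_s: 2.52
eef_pos: [557.6, -255.4, 329.0]
ee_rot: [0.701, 0.162, 0.69, 0.086]
force: [0.3, 0.6, 0.7]
grip_width: 0.997
t 2.52 p [ 557.6 -255.4  329. ] x [ 0.034  0.344 -0.939] z [ 0.994 -0.107 -0.004] F [0.3 0.6 0.7] j [-0.74  0.57  0.91  0.29  1.87 -0.57] g 1.0
([-0.008, -0.012, 0.016], [0.034, -0.027, 0.622])
```

```bash
python3 -m jog '[{"linear":[0,-0.01,0],"rotation":[0.03,-0.03,0.62],"grip":85},{"linear":[0,-0.01,0],"rotation":[0.03,-0.03,0.62],"grip":85},{"linear":[0,-0.01,0],"rotation":[0.03,-0.03,0.62],"grip":85},{"linear":[0,-0.01,0],"rotation":[0.03,-0.03,0.62],"grip":85},{"linear":[0,-0.01,0],"rotation":[0.03,-0.03,0.62],"grip":85}]'
python3 - <<'E'
from h import *
st();print(rel([557,-257,200],tgt(-7.4,38,1)),rel([557,-257,22],tgt(-7.4,38,1)))
for n in("top","side"):
    p,d=capture(n); cv2.imwrite(f"pics/{n}1.png",p[:,:,::-1])
E
```

```text
time_s: 2.93
eef_pos: [557.5, -256.7, 328.5]
ee_rot: [0.683, 0.271, 0.652, 0.187]
force: [-0.3, 0.1, 0.6]
grip_width: 0.995
t 2.93 p [ 557.5 -256.7  328.5] x [ 0.079  0.608 -0.79 ] z [ 0.992 -0.126  0.002] F [-0.3  0.1  0.6] j [-0.83  0.66  0.86  0.55  2.02 -0.56] g 1.0
([0.338, -0.264, -0.002], [0.007, 0.0, 0.006]) ([0.806, -0.628, -0.004], [0.007, 0.0, 0.006])
```

View pics/top1.png

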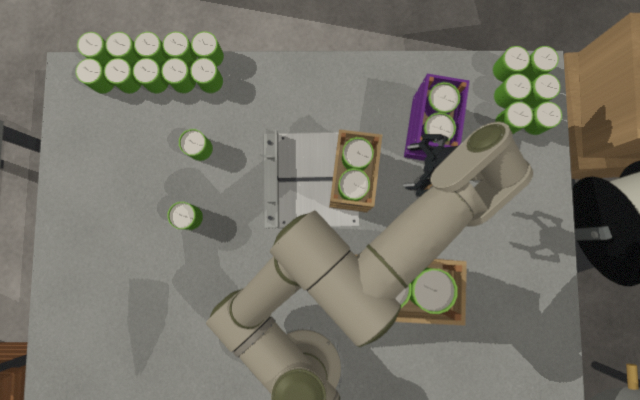

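View pics/side1.png

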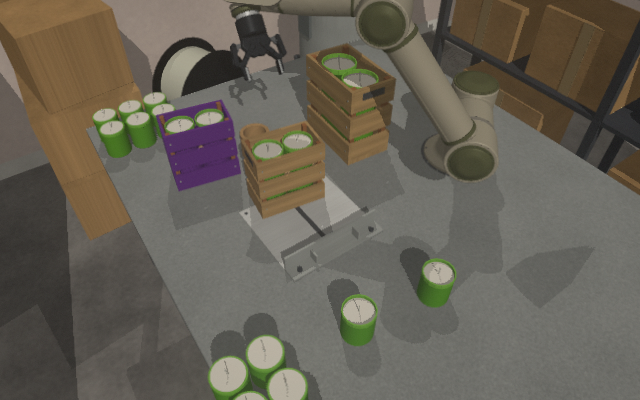

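Run:
```python
from h import *
d=capture("top")[1]; C=cloud("top",d)
for v,u in [(140,488),(130,505),(170,515),(185,530),(160,480),(205,490),(200,450),(215,470),(240,430),(270,390),(300,350),(240,310),(150,432),(185,430),(200,515)]:
    print((u,v),C[v,u].round())
# lowest arm points from side cam
d=capture("side")[1]; S=cloud("side",d)
for v,u in [(5,235),(5,250),(8,290),(10,330),(20,382),(40,370),(20,260),(40,255),(70,240),(70,278)]: print((u,v),S[v,u].round())
```

```text
(488, 140) [ 562. -372.  586.]
(505, 130) [ 582. -405.  586.]
(515, 170) [ 510. -432.  558.]
(530, 185) [ 557. -715.    1.]
(480, 160) [ 523. -352.  594.]
(490, 205) [ 444. -389.  534.]
(450, 200) [ 450. -299.  576.]
(470, 215) [ 423. -342.  557.]
(430, 240) [ 375. -258.  583.]
(390, 270) [ 320. -181.  597.]
(350, 300) [ 268. -108.  605.]
(310, 240) [374. -36. 606.]
(432, 150) [ 586. -313.  390.]
(430, 185) [ 552. -389.   41.]
(515, 200) [ 510. -666.   -1.]
(235, 5) [ 574. -366.  506.]
(250, 5) [ 543. -343.  507.]
(290, 8) [ 468. -268.  507.]
(330, 10) [ 401. -188.  514.]
(382, 20) [404.  11. 564.]
(370, 40) [414. -12. 511.]
(260, 20) [ 529. -320.  472.]
(255, 40) [ 551. -317.  423.]
(240, 70) [  272. -1087.  -118.]
(278, 70) [ 513. -270.  344.]
```

The wrist is at about (550,-385), roughly 25 mm clear of the purple crate. The forearm will come down near the big crate, so I'll descend in stages.

```bash
python3 -m jog '[{"linear":[0.1,-0.08,0],"rotation":[0,0,0],"grip":85},{"linear":[0.2,-0.16,0],"rotation":[0,0,0],"grip":85},{"linear":[0.3,-0.235,0],"rotation":[0,0,0],"grip":85},{"linear":[0.4,-0.31,0],"rotation":[0,0,0],"grip":85},{"linear":[0.47,-0.367,0],"rotation":[0,0,0],"grip":85},{"linear":[0.47,-0.367,0],"rotation":[0,0,0],"grip":85}]'
python3 - <<'E'
from h import *
st();print(rel([557,-257,22],tgt(-7.4,38,1)))
for n in("top","side"):
    p,d=capture(n); cv2.imwrite(f"pics/{n}2.png",p[:,:,::-1]); np.save(f"pics/{n}2.npy",d)
E
```

```text
time_s: 3.63
eef_pos: [556.9, -255.6, 145.6]
ee_rot: [0.68, 0.272, 0.654, 0.188]
force: [0.4, -0.2, -0.8]
grip_width: 1.0
t 3.63 p [ 556.9 -255.6  145.6] x [ 0.074  0.612 -0.787] z [ 0.992 -0.125 -0.003] F [ 0.4 -0.2 -0.8] j [-0.83  0.77  1.14  0.49  1.68 -0.76] g 1.0
([0.321, -0.258, 0.002], [0.002, -0.011, -0.002])
```

View pics/top2.png

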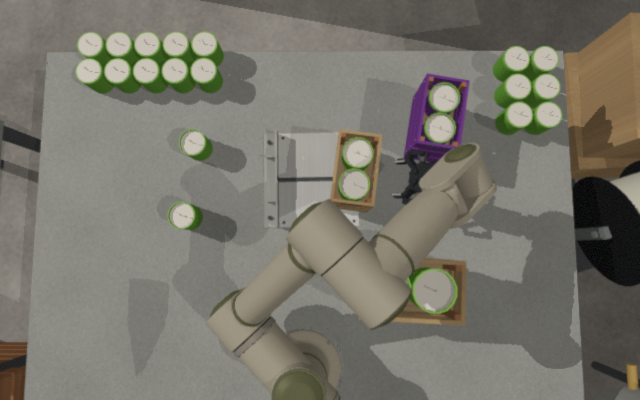

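View pics/side2.png

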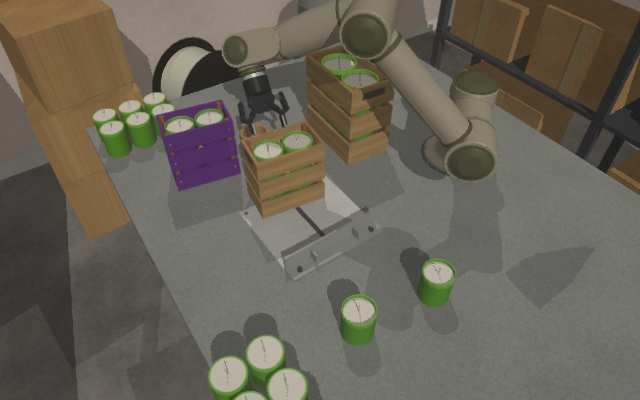

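Run:
```python
from h import *
C=cloud("top",np.load("pics/top2.npy"));S=cloud("side",np.load("pics/side2.npy"))
for v,u in [(165,455),(155,470),(150,472),(200,425),(225,400),(240,395),(265,365),(300,385),(240,330)]: print("top",(u,v),C[v,u].round())
for v,u in [(55,250),(62,262),(55,290),(45,310),(40,330),(46,320),(60,270),(35,250),(58,232)]: print("side",(u,v),S[v,u].round())
```

```text
top (455, 165) [ 548. -361.  405.]
top (470, 155) [ 570. -395.  409.]
top (472, 150) [ 584. -403.  399.]
top (425, 200) [ 463. -281.  448.]
top (400, 225) [ 407. -218.  490.]
top (395, 240) [ 376. -203.  519.]
top (365, 265) [ 328. -138.  570.]
top (385, 300) [ 265. -174.  574.]
top (330, 240) [375. -73. 574.]
side (250, 55) [ 559. -341.  372.]
side (262, 62) [ 511. -367.  324.]
side (290, 55) [ 471. -274.  375.]
side (310, 45) [ 436. -227.  414.]
side (330, 40) [ 395. -194.  430.]
side (320, 46) [ 411. -217.  408.]
side (270, 60) [ 479. -377.  316.]
side (250, 35) [ 543. -361.  418.]
side (232, 58) [ 597. -378.  358.]
```

```bash
python3 -m jog '[{"linear":[0.08,-0.064,0],"rotation":[0,0,0],"grip":85},{"linear":[0.16,-0.128,0],"rotation":[0,0,0],"grip":85},{"linear":[0.24,-0.19,0],"rotation":[0,0,0],"grip":85},{"linear":[0.3,-0.24,0],"rotation":[0,0,0],"grip":85},{"linear":[0.32,-0.257,0],"rotation":[0,0,0],"grip":85},{"linear":[0.32,-0.257,0],"rotation":[0,0,0],"grip":85},{"linear":[0.32,-0.257,0],"rotation":[0,0,0],"grip":85}]'
python3 - <<'E'
from h import *
st()
for n in("top","side"):
    p,d=capture(n); cv2.imwrite(f"pics/{n}3.png",p[:,:,::-1]); np.save(f"pics/{n}3.npy",d)
    if n=="side":cv2.imwrite("pics/side3z.png",cv2.resize(p[30:230,150:400,::-1],None,fx=3,fy=3,interpolation=cv2.INTER_CUBIC))
a=tgt(-7.4,38,1);
for D in (40,60,80): 
  p=np.array([556.9,-257,22])+D*np.array([.129,.992,0]);print(D,rel(p,a))
E
```

```text
time_s: 4.32
eef_pos: [559.9, -260.2, 30.9]
ee_rot: [0.685, 0.269, 0.651, 0.187]
force: [-0.3, 0.9, 0.7]
grip_width: 0.996
t 4.32 p [ 559.9 -260.2   30.9] x [ 0.082  0.605 -0.792] z [ 0.992 -0.125  0.007] F [-0.3  0.9  0.7] j [-0.83  0.91  1.19  0.49  1.5  -0.86] g 1.0
40 ([0.111, 0.095, -0.011], [0.016, 0.007, 0.013])
60 ([0.151, 0.148, -0.01], [0.016, 0.007, 0.013])
80 ([0.192, 0.201, -0.01], [0.016, 0.007, 0.013])
```

View pics/top3.png

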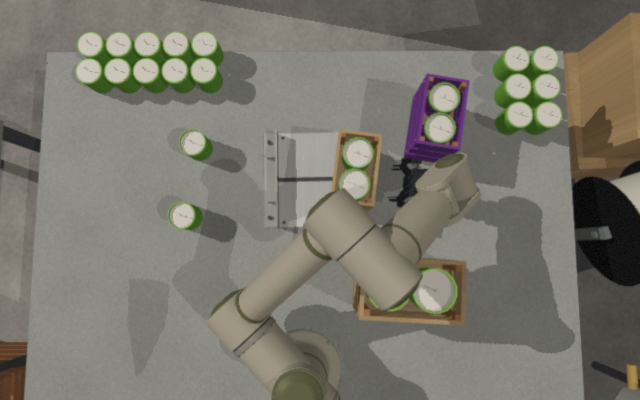

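View pics/side3z.png

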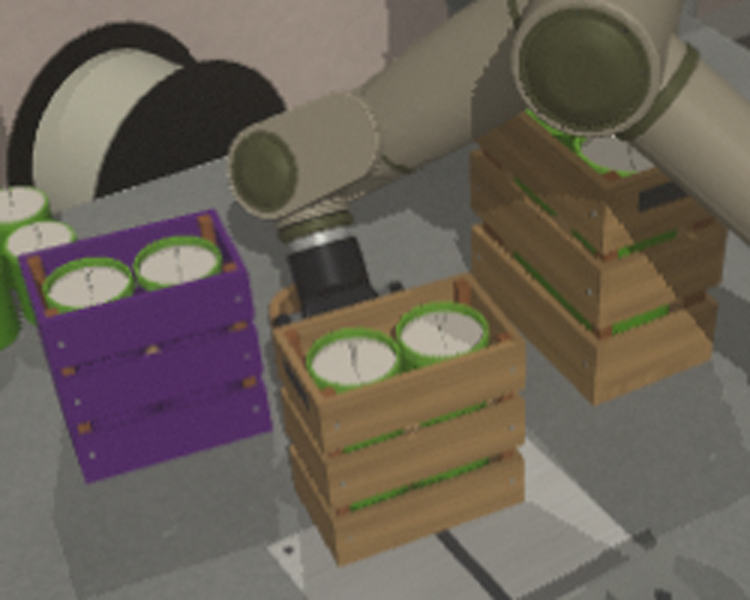

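```bash
python3 -m jog '[{"linear":[0.05,0.015,-0.005],"rotation":[0.01,0,0.01],"grip":85},{"linear":[0.09,0.05,-0.01],"rotation":[0.01,0,0.01],"grip":85},{"linear":[0.1,0.08,-0.01],"rotation":[0.01,0,0.01],"grip":85},{"linear":[0.105,0.085,-0.01],"rotation":[0.01,0,0.01],"grip":85},{"linear":[0.11,0.095,-0.01],"rotation":[0.01,0,0.01],"grip":85},{"linear":[0.12,0.105,-0.01],"rotation":[0.01,0,0.01],"grip":85},{"linear":[0.128,0.116,-0.01],"rotation":[0.01,0,0.01],"grip":85},{"linear":[0.136,0.126,-0.01],"rotation":[0.01,0,0.01],"grip":85}]'
python3 - <<'E'
from h import *
st();st()
for n in("top","side"):
    p,d=capture(n); cv2.imwrite(f"pics/{n}4.png",p[:,:,::-1]); np.save(f"pics/{n}4.npy",d)
    if n=="top":cv2.imwrite("pics/top4z.png",cv2.resize(p[100:260,240:480,::-1],None,fx=3.3,fy=3.3,interpolation=cv2.INTER_CUBIC))
st()
E
```

```text
time_s: 5.08
eef_pos: [563.8, -207.0, 21.9]
ee_rot: [0.685, 0.271, 0.651, 0.185]
force: [-4.8, -18.7, 5.3]
grip_width: 0.994
t 5.08 p [ 563.8 -207.    21.9] x [ 0.084  0.606 -0.791] z [ 0.992 -0.129  0.006] F [ -4.8 -18.7   5.3] j [-0.77  0.88  1.3   0.52  1.42 -0.84] g 0.99
t 5.08 p [ 563.8 -207.    21.9] x [ 0.084  0.606 -0.791] z [ 0.992 -0.129  0.006] F [ -4.8 -18.7   5.3] j [-0.77  0.88  1.3   0.52  1.42 -0.84] g 0.99
t 5.18 p [ 563.8 -207.    22. ] x [ 0.084  0.606 -0.791] z [ 0.992 -0.129  0.006] F [-1.9 -6.7  0.9] j [-0.77  0.88  1.3   0.52  1.42 -0.84] g 1.0
```

View pics/top4z.png

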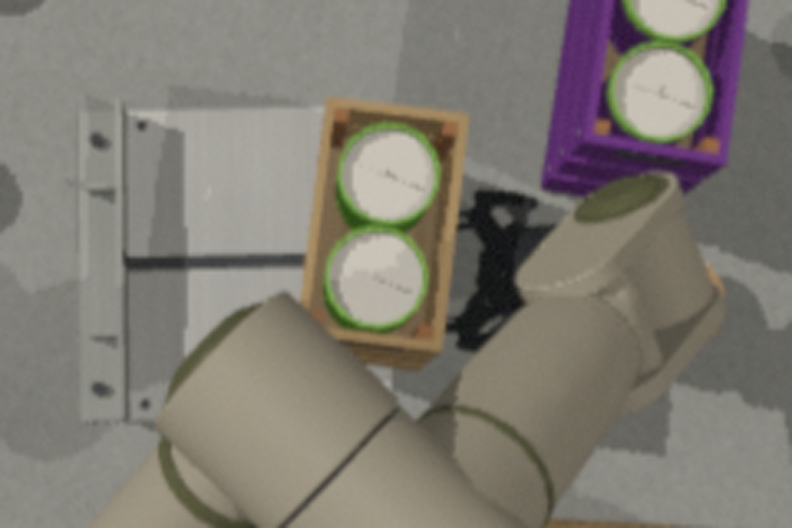

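Run:
```python
from h import *
print(rel([568,-137,21],tgt(-2.5,38,1)))
```

```text
([0.145, 0.183, -0.016], [-0.129, 0.115, 0.01])
```

```bash
python3 -m jog '[{"linear":[0.009,0.011,-0.001],"rotation":[-0.008,0.007,0],"grip":85},{"linear":[0.018,0.023,-0.002],"rotation":[-0.016,0.014,0],"grip":85},{"linear":[0.027,0.034,-0.003],"rotation":[-0.024,0.022,0],"grip":85},{"linear":[0.036,0.046,-0.004],"rotation":[-0.032,0.029,0],"grip":85},{"linear":[0.045,0.057,-0.005],"rotation":[-0.04,0.036,0],"grip":85},{"linear":[0.054,0.069,-0.006],"rotation":[-0.048,0.043,0],"grip":85},{"linear":[0.063,0.08,-0.007],"rotation":[-0.056,0.05,0],"grip":85},{"linear":[0.072,0.092,-0.008],"rotation":[-0.064,0.058,0],"grip":85},{"linear":[0.081,0.103,-0.009],"rotation":[-0.073,0.065,0],"grip":85},{"linear":[0.09,0.114,-0.01],"rotation":[-0.081,0.072,0],"grip":85},{"linear":[0.1,0.126,-0.011],"rotation":[-0.089,0.079,0],"grip":85},{"linear":[0.109,0.137,-0.012],"rotation":[-0.097,0.086,0],"grip":85},{"linear":[0.118,0.149,-0.013],"rotation":[-0.105,0.093,0],"grip":85},{"linear":[0.127,0.16,-0.014],"rotation":[-0.113,0.1,0],"grip":85},{"linear":[0.136,0.172,-0.015],"rotation":[-0.121,0.108,0],"grip":85},{"linear":[0.145,0.183,-0.016],"rotation":[-0.129,0.115,0],"grip":85}]'
python3 - <<'E'
from h import *
st()
for n in("top","side"):
    p,d=capture(n); cv2.imwrite(f"pics/{n}5.png",p[:,:,::-1]); np.save(f"pics/{n}5.npy",d)
    if n=="top":cv2.imwrite("pics/top5z.png",cv2.resize(p[100:260,240:480,::-1],None,fx=3.3,fy=3.3,interpolation=cv2.INTER_CUBIC))
print(rel([571,-80,21],tgt(.85,38,1)))
E
```

```text
time_s: 6.52
eef_pos: [569.5, -140.9, 21.9]
ee_rot: [0.677, 0.241, 0.663, 0.211]
force: [0.5, -18.2, 4.2]
grip_width: 0.997
t 6.52 p [ 569.5 -140.9   21.9] x [ 0.033  0.605 -0.796] z [ 0.999 -0.047  0.005] F [  0.5 -18.2   4.2] j [-0.67  0.84  1.37  0.53  1.38 -0.85] g 1.0
([0.124, 0.157, -0.004], [-0.092, 0.082, 0.023])
```

View pics/top5z.png

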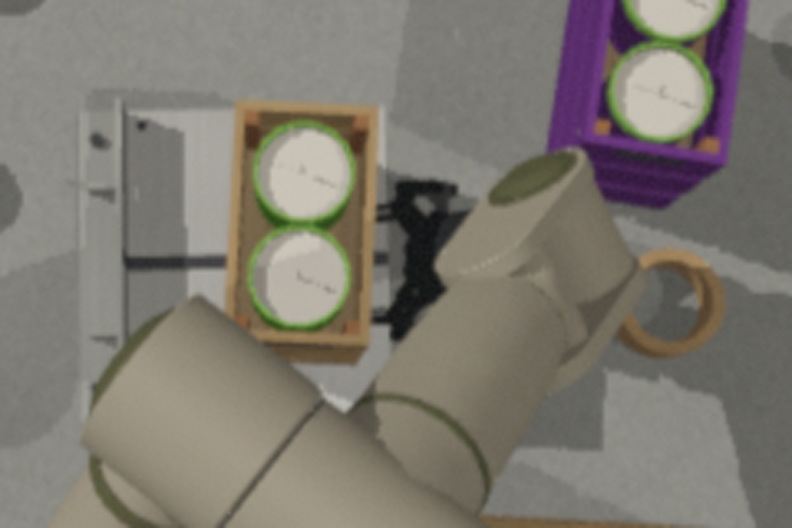

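View pics/side5.png

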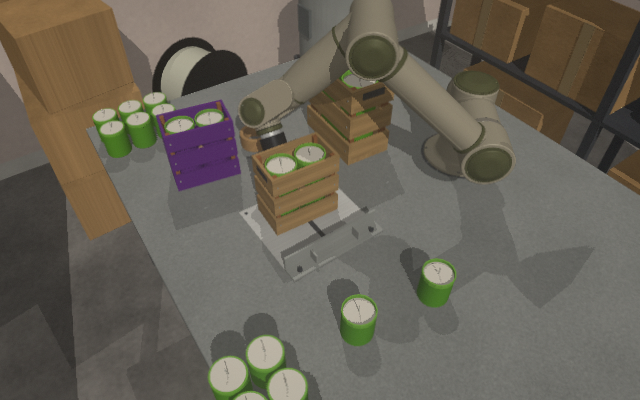

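The crate is sliding flat and turning as intended; its rim corners in the zoom are at (238,102), (380,108), (369,346) and (227,342). Checking its lateral offset.

```bash
cat >> h.py <<'E'
def crate(corn,z=206,sc=3.3,off=(240,100)):
    P=onz("top",[(off[0]+(x+.5)/sc-.5,off[1]+(y+.5)/sc-.5) for x,y in corn],z)[:,:2]
    c=P.mean(0); l=(P[0]-P[3]+P[1]-P[2])/2; a=np.degrees(np.arctan2(l[1],l[0]))
    b=np.radians(.88);L=np.array([np.cos(b),np.sin(b)]);N=np.array([-np.sin(b),np.cos(b)]);r=c-np.array([576.7,82.4])
    print("crate c",c.round(1),"long",np.linalg.norm(l).round(1),"yaw",a.round(2),"stopx",(r@N).round(1),"along",(r@L).round(1))
E
python3 - <<'E'
from h import *
crate([(331,100),(469,114),(441,354),(301,338)])
crate([(238,102),(380,108),(369,346),(227,342)])
C=cloud("top",np.load("pics/top5.npy"));m=np.zeros((400,640),bool);m[120:215,300:362]=1;m&=(C[...,2]>198)&(C[...,2]<212)
r=rect(C[m]);print(m.sum(),r)
E
```

```text
crate c [ 576.5 -151.1] long 201.3 yaw -7.36 stopx -233.5 along -3.8
crate c [578.2 -83.5] long 199.9 yaw -2.8 stopx -165.9 along -1.0
782 ((579.6287841796875, -82.08859252929688), (120.07833862304688, 201.34442138671875), 87.14838409423828)
```

```bash
python3 -m jog '[{"linear":[0.009,0.011,0],"rotation":[-0.008,0.007,0],"grip":85},{"linear":[0.018,0.022,0],"rotation":[-0.015,0.013,0.002],"grip":85},{"linear":[0.027,0.034,0],"rotation":[-0.022,0.02,0.004],"grip":85},{"linear":[0.036,0.045,0],"rotation":[-0.029,0.026,0.006],"grip":85},{"linear":[0.044,0.056,0],"rotation":[-0.035,0.032,0.008],"grip":85},{"linear":[0.053,0.067,0],"rotation":[-0.041,0.037,0.01],"grip":85},{"linear":[0.062,0.078,-0.001],"rotation":[-0.048,0.043,0.01],"grip":85},{"linear":[0.071,0.09,-0.001],"rotation":[-0.055,0.049,0.01],"grip":85},{"linear":[0.08,0.101,-0.002],"rotation":[-0.062,0.055,0.01],"grip":85},{"linear":[0.089,0.112,-0.002],"rotation":[-0.069,0.061,0.01],"grip":85},{"linear":[0.097,0.123,-0.003],"rotation":[-0.076,0.067,0.01],"grip":85},{"linear":[0.106,0.134,-0.003],"rotation":[-0.083,0.073,0.01],"grip":85},{"linear":[0.115,0.146,-0.004],"rotation":[-0.09,0.079,0.01],"grip":85},{"linear":[0.124,0.157,-0.004],"rotation":[-0.092,0.082,0.01],"grip":85}]'
python3 - <<'E'
from h import *
st()
for n in("top","side"):
    p,d=capture(n); cv2.imwrite(f"pics/{n}6.png",p[:,:,::-1]); np.save(f"pics/{n}6.npy",d)
    if n=="top":cv2.imwrite("pics/top6z.png",cv2.resize(p[100:260,240:480,::-1],None,fx=3.3,fy=3.3,interpolation=cv2.INTER_CUBIC))
C=cloud("top",np.load("pics/top6.npy"));m=np.zeros((400,640),bool);m[120:215,280:335]=1;m&=(C[...,2]>198)&(C[...,2]<212)
r=rect(C[m]);print(m.sum(),r)
print(rel([572.3,-41,21],tgt(.85,38,1)))
E
```

```text
time_s: 7.78
eef_pos: [572.8, -84.0, 21.8]
ee_rot: [0.671, 0.221, 0.67, 0.23]
force: [0.2, -20.8, 7.0]
grip_width: 0.994
t 7.78 p [572.8 -84.   21.8] x [-0.003  0.605 -0.796] z [1.    0.011 0.005] F [  0.2 -20.8   7. ] j [-0.58  0.82  1.41  0.54  1.34 -0.84] g 0.99
815 ((579.7108764648438, -24.454627990722656), (202.0334930419922, 120.26507568359375), 0.4689868092536926)
([0.087, 0.11, 0.0], [0.001, 0.011, 0.025])
```

View pics/top6z.png

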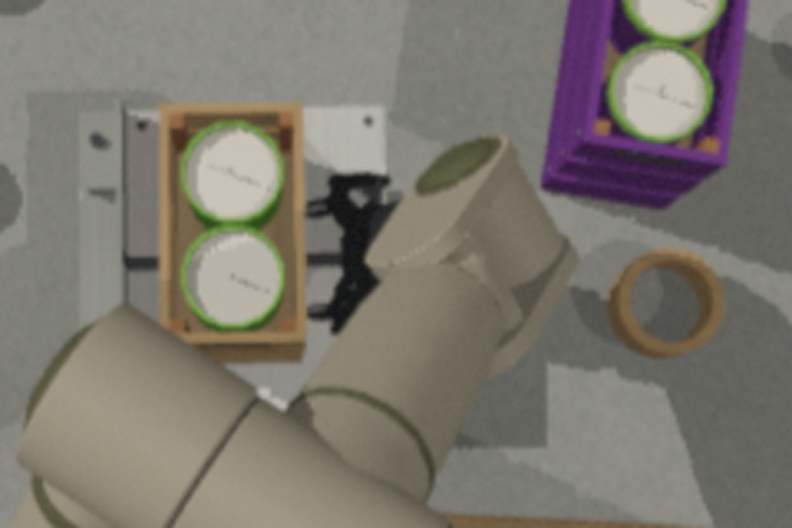

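```bash
python3 -m jog '[{"linear":[0.008,0.01,0],"rotation":[0,0,0],"grip":85},{"linear":[0.016,0.02,0],"rotation":[0,0,0],"grip":85},{"linear":[0.024,0.03,0],"rotation":[0,0,0],"grip":85},{"linear":[0.032,0.04,0],"rotation":[0,0,0],"grip":85},{"linear":[0.04,0.05,0],"rotation":[0,0,0],"grip":85},{"linear":[0.047,0.06,0],"rotation":[0,0,0],"grip":85},{"linear":[0.055,0.07,0],"rotation":[0,0,0],"grip":85},{"linear":[0.063,0.08,0],"rotation":[0,0,0],"grip":85},{"linear":[0.07,0.09,0],"rotation":[0,0,0],"grip":85},{"linear":[0.077,0.098,0],"rotation":[0,0,0],"grip":85},{"linear":[0.083,0.105,0],"rotation":[0,0,0],"grip":85},{"linear":[0.087,0.11,0],"rotation":[0,0,0],"grip":85}]'
python3 - <<'E'
from h import *
st()
for n in("top","side"):
    p,d=capture(n); cv2.imwrite(f"pics/{n}7.png",p[:,:,::-1]); np.save(f"pics/{n}7.npy",d)
    if n=="top":cv2.imwrite("pics/top7z.png",cv2.resize(p[100:260,240:480,::-1],None,fx=3.3,fy=3.3,interpolation=cv2.INTER_CUBIC))
C=cloud("top",np.load("pics/top7.npy"));m=np.zeros((400,640),bool);m[120:215,265:320]=1;m&=(C[...,2]>198)&(C[...,2]<212)
r=rect(C[m]);print(m.sum(),r)
print(rel([572.3,-36,21],tgt(.85,38,1)))
E
```

```text
time_s: 8.88
eef_pos: [573.7, -44.6, 21.8]
ee_rot: [0.673, 0.22, 0.669, 0.228]
force: [-1.6, -20.1, 5.0]
grip_width: 0.994
t 8.88 p [573.7 -44.6  21.8] x [ 0.002  0.601 -0.8  ] z [1.    0.009 0.009] F [ -1.6 -20.1   5. ] j [-0.53  0.79  1.47  0.57  1.29 -0.82] g 0.99
827 ((580.6495361328125, 15.18145751953125), (200.17550659179688, 118.2912368774414), 0.1428399533033371)
([0.019, 0.02, -0.005], [0.001, 0.022, 0.037])
```

View pics/top7z.png

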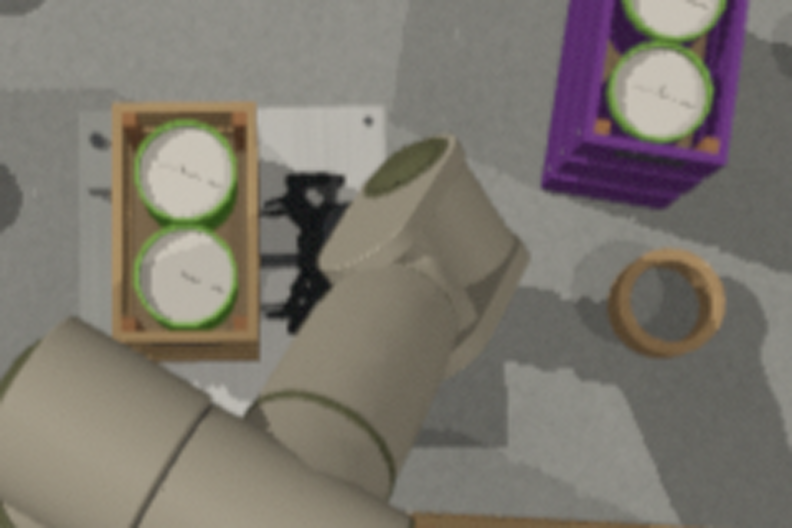

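View pics/side7.png

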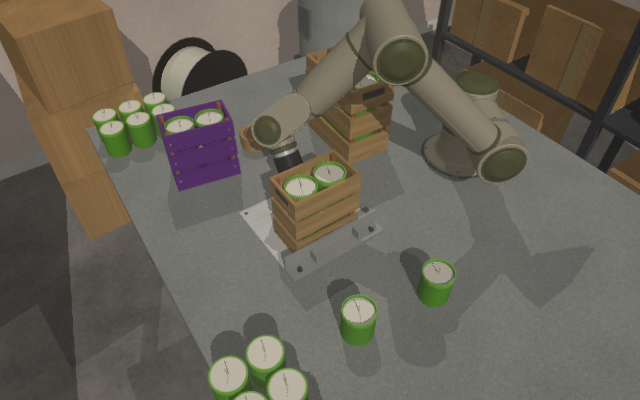

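```bash
python3 -m jog '[{"linear":[0.008,0.01,0],"rotation":[0,0,0],"grip":85},{"linear":[0.01,0.013,0],"rotation":[0,0,0],"grip":85},{"linear":[0.012,0.016,0],"rotation":[0,0,0],"grip":85},{"linear":[0.014,0.019,0],"rotation":[0,0.01,0.01],"grip":85},{"linear":[0.017,0.022,0],"rotation":[0,0.01,0.01],"grip":85}]'
python3 -c "
from h import *
st();print(rel([572.3,-33,21],tgt(.85,38,1)))"
```

```text
time_s: 9.4
eef_pos: [574.5, -39.4, 21.8]
ee_rot: [0.672, 0.22, 0.669, 0.228]
force: [-2.5, -18.9, 3.8]
grip_width: 0.997
t 9.4 p [574.5 -39.4  21.8] x [ 0.   0.6 -0.8] z [1.    0.009 0.007] F [ -2.5 -18.9   3.8] j [-0.52  0.79  1.47  0.58  1.29 -0.81] g 1.0
([0.015, 0.015, -0.007], [0.0, 0.018, 0.039])
```

```bash
python3 -m jog '[{"linear":[0.008,0.01,-0.002],"rotation":[0,0,0],"grip":85},{"linear":[0.01,0.012,-0.002],"rotation":[0,0,0],"grip":85},{"linear":[0.012,0.014,-0.002],"rotation":[0,0,0],"grip":85}]'
python3 -c "
from h import *
st()"
```

```text
time_s: 9.65
eef_pos: [575.0, -38.8, 21.8]
ee_rot: [0.675, 0.217, 0.669, 0.225]
force: [-2.5, -28.1, 5.5]
grip_width: 0.993
t 9.65 p [575.  -38.8  21.8] x [ 0.005  0.593 -0.805] z [1.    0.008 0.011] F [ -2.5 -28.1   5.5] j [-0.51  0.79  1.47  0.57  1.28 -0.81] g 0.99
```

```bash
python3 -m jog '[{"linear":[0.008,0.01,-0.002],"rotation":[0,0,0],"grip":85},{"linear":[0.011,0.014,-0.002],"rotation":[0,0,0],"grip":85}]'
python3 - <<'E'
from h import *
st()
for n in("top","side"):
    p,d=capture(n); cv2.imwrite(f"pics/{n}8.png",p[:,:,::-1]); np.save(f"pics/{n}8.npy",d)
    if n=="top":cv2.imwrite("pics/top8z.png",cv2.resize(p[100:260,240:480,::-1],None,fx=3.3,fy=3.3,interpolation=cv2.INTER_CUBIC))
    else:cv2.imwrite("pics/side8z.png",cv2.resize(p[140:290,240:400,::-1],None,fx=4,fy=4,interpolation=cv2.INTER_CUBIC))
C=cloud("top",np.load("pics/top8.npy"));m=np.zeros((400,640),bool);m[120:215,260:320]=1;m&=(C[...,2]>198)&(C[...,2]<212)
r=rect(C[m]);print(m.sum(),r)
E
```

```text
time_s: 9.82
eef_pos: [575.4, -38.7, 22.1]
ee_rot: [0.677, 0.213, 0.668, 0.221]
force: [-3.9, -32.7, 6.0]
grip_width: 0.999
t 9.82 p [575.4 -38.7  22.1] x [ 0.009  0.585 -0.811] z [1.    0.007 0.015] F [ -3.9 -32.7   6. ] j [-0.51  0.78  1.48  0.57  1.27 -0.81] g 1.0
814 ((581.1015014648438, 20.567859649658203), (200.76771545410156, 118.5481185913086), 0.38033267855644226)
```

View pics/top8z.png

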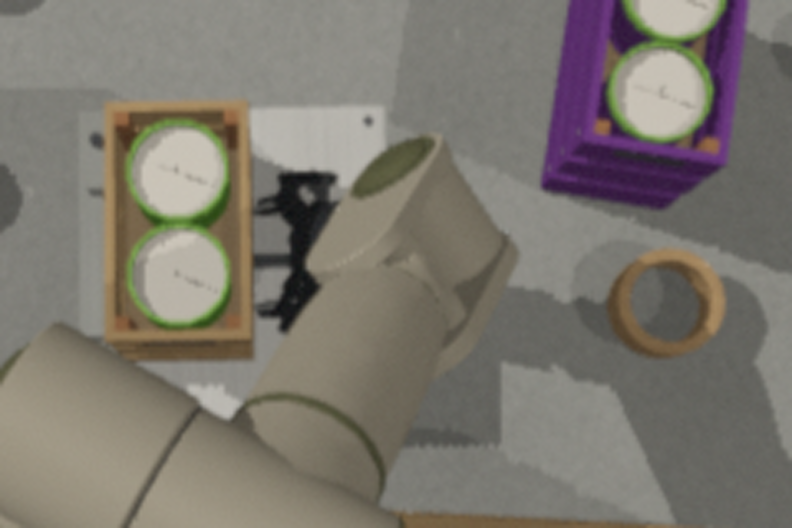

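View pics/side8z.png

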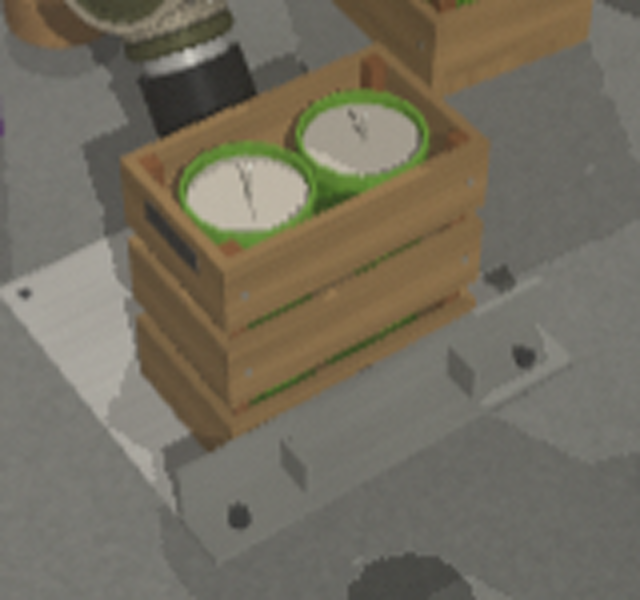

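The crate has stopped against the fence: the force rose to about 33 N with no further advance. Backing off straight away from the fence.

```bash
python3 -m jog '[{"linear":[-0.01,-0.013,0],"rotation":[0,0,0],"grip":85},{"linear":[-0.03,-0.04,0],"rotation":[0,0,0],"grip":85},{"linear":[-0.06,-0.08,0],"rotation":[0,0,0],"grip":85},{"linear":[-0.09,-0.122,0],"rotation":[0,0,0],"grip":85},{"linear":[-0.117,-0.162,0],"rotation":[0,0,0],"grip":85},{"linear":[-0.117,-0.162,0],"rotation":[0,0,0],"grip":85}]'
python3 - <<'E'
from h import *
st()
p,d=capture("top"); cv2.imwrite("pics/top9.png",p[:,:,::-1])
cv2.imwrite("pics/top9z.png",cv2.resize(p[100:260,240:480,::-1],None,fx=3.3,fy=3.3,interpolation=cv2.INTER_CUBIC))
C=cloud("top",d);m=np.zeros((400,640),bool);m[120:215,260:320]=1;m&=(C[...,2]>198)&(C[...,2]<212)
r=rect(C[m]);print(m.sum(),r)
print(rel([565,-105,250],tgt(.85,38,1)))
E
```

```text
time_s: 10.42
eef_pos: [576.1, -102.0, 21.9]
ee_rot: [0.678, 0.214, 0.668, 0.22]
force: [0.4, 1.0, -0.6]
grip_width: 0.995
t 10.42 p [ 576.1 -102.    21.9] x [ 0.011  0.584 -0.811] z [1.    0.004 0.016] F [ 0.4  1.  -0.6] j [-0.6   0.82  1.4   0.53  1.33 -0.84] g 0.99
683 ((582.0667114257812, 20.780498504638672), (197.9751434326172, 118.39280700683594), 0.14373119175434113)
([-0.626, 0.433, -0.025], [0.003, 0.037, 0.077])
```

View pics/top9z.png

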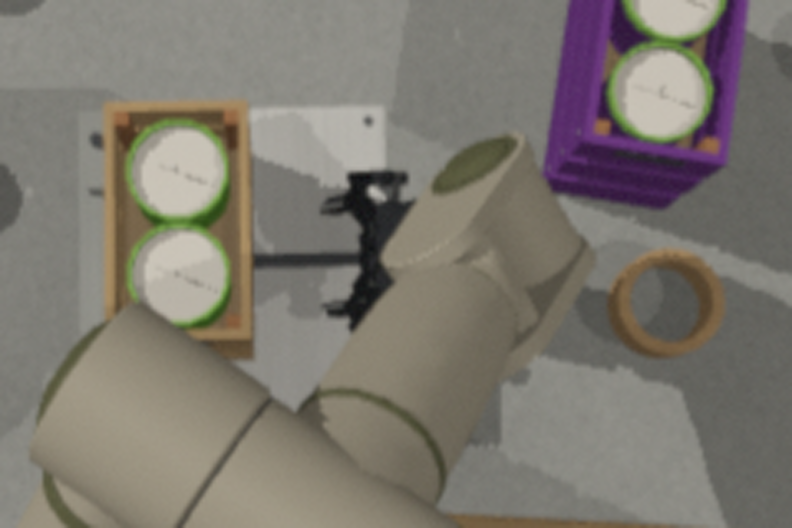

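```bash
python3 -m jog '[{"linear":[-0.06,0.04,0],"rotation":[0,0,0],"grip":85},{"linear":[-0.15,0.1,0],"rotation":[0,0,0],"grip":85},{"linear":[-0.25,0.165,0],"rotation":[0,0,0],"grip":85},{"linear":[-0.35,0.235,0],"rotation":[0,0,0],"grip":85},{"linear":[-0.45,0.305,0],"rotation":[0,0,0],"grip":85},{"linear":[-0.55,0.375,0],"rotation":[0,0,0],"grip":85},{"linear":[-0.65,0.44,0],"rotation":[0,0,0],"grip":85},{"linear":[-0.75,0.44,0],"rotation":[0,0,0],"grip":85},{"linear":[-0.85,0.44,0],"rotation":[0,0,0],"grip":85},{"linear":[-0.85,0.44,0],"rotation":[0,0,0],"grip":85}]'
python3 - <<'E'
from h import *
st()
for n in("top","side"):
    p,d=capture(n); cv2.imwrite(f"pics/{n}10.png",p[:,:,::-1]); np.save(f"pics/{n}10.npy",d)
    if n=="top":cv2.imwrite("pics/top10z.png",cv2.resize(p[110:250,240:360,::-1],None,fx=4,fy=4,interpolation=cv2.INTER_CUBIC))
    else:cv2.imwrite("pics/side10z.png",cv2.resize(p[140:290,240:400,::-1],None,fx=4,fy=4,interpolation=cv2.INTER_CUBIC))
C=cloud("top",np.load("pics/top10.npy"))
for nm,(r0,r1,c0,c1,z0,z1) in dict(crate=(120,220,260,320,198,212),tape=(170,212,422,463,40,56),ca=(125,165,170,220,85,105),cb=(195,240,160,210,85,105)).items():
    m=np.zeros((400,640),bool);m[r0:r1,c0:c1]=1;m&=(C[...,2]>z0)&(C[...,2]<z1)
    if m.sum()>5: print(nm,m.sum(),rect(C[m]))
E
```

```text
time_s: 11.3
eef_pos: [572.1, -144.7, 310.0]
ee_rot: [0.68, 0.212, 0.666, 0.219]
force: [-1.0, 0.7, 0.5]
grip_width: 0.992
t 11.3 p [ 572.1 -144.7  310. ] x [ 0.016  0.581 -0.813] z [1.    0.004 0.022] F [-1.   0.7  0.5] j [-0.66  0.56  1.05  0.52  1.89 -0.6 ] g 0.99
crate 808 ((580.742919921875, 20.806732177734375), (199.90756225585938, 118.42436981201172), 0.1804649829864502)
tape 145 ((512.5243530273438, -451.27789306640625), (34.719051361083984, 90.00920104980469), 50.861976623535156)
ca 388 ((675.8131713867188, 331.77630615234375), (79.06192016601562, 80.90736389160156), 85.46842193603516)
cb 393 ((456.9740905761719, 358.6380615234375), (76.84077453613281, 82.41559600830078), 0.5674843192100525)
```

View pics/top10z.png

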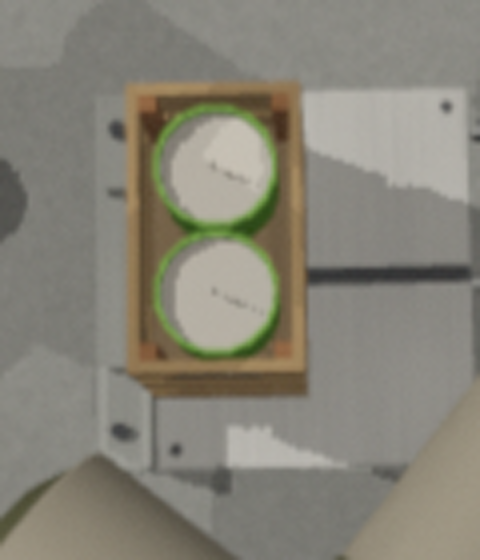

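View pics/side10.png

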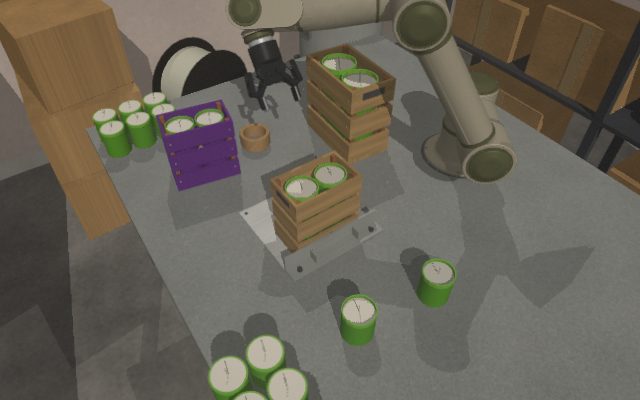

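View pics/side10z.png

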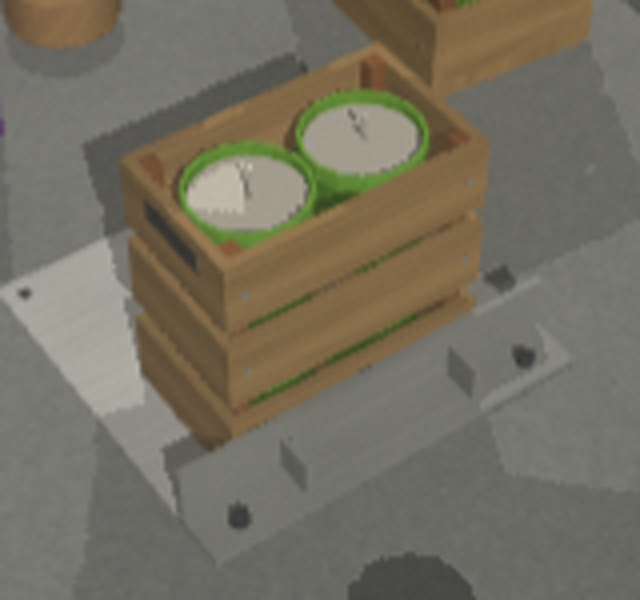

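Run:
```python
from h import *
crate([(127,84),(302,83),(306,372),(126,373)],sc=4,off=(240,110))
g=lambda z:[(240+(x+.5)/4-.5,140+(y+.5)/4-.5) for x,y in z]
P=onz("side",g([(122,158),(375,43),(490,140),(222,262)]),206);print(P.round(1).tolist(),P.mean(0))
F=onz("side",g([(170,482),(538,280)]),50);print(F.round(1).tolist(),F.mean(0))
m=np.load("pics/side10.npy");C=cloud("side",m)
k=np.zeros((400,640),bool);k[118:158,235:275]=1;k&=(C[...,2]>42)&(C[...,2]<52);r=cv2.minEnclosingCircle(C[k][:,:2].astype(np.float32));print("tape",r)
```

```text
crate c [581.3  20.5] long 199.4 yaw 0.62 stopx -62.0 along 3.7
[[682.9, -35.3, 206.0], [487.1, -39.3, 206.0], [482.5, 79.6, 206.0], [678.9, 76.0, 206.0]] [582.84203093  20.2431098  206.        ]
[[733.5, 90.7, 50.0], [429.8, 83.2, 50.0]] [581.64371087  86.96029676  50.        ]
tape ((536.9501342773438, -424.29278564453125), 53.93063735961914)
```

```bash
python3 -c "
from rig import *
print(finish_job())"
```

```text
the job is handed in; nothing more can be done
None
```

I pushed the smaller pale crate home against the fence, backed the fingers off clear of it and handed the job in. No verdict was reported.

**How it was pushed:** I used the two open fingertips with the tool tilted about 38° and the TCP about 22 mm above the bench. The crate turned about 8° square on the way and slid under roughly 20 N. At the fence it stopped and the force rose to about 33 N. It took about 11 s of the 48 s.

| Last check | Measured | Allowed |
|---|---|---|
| Crate centre before the fence (top camera) | about 62 mm, a gap of about 2 mm | 50 to 67 mm |
| Along the fence from the slot | about 4 mm | 20 mm |
| Out of square | under 1° | 3° |
| Loose candles moved | under 2 mm | 20 mm |
| Tape moved | about 5 mm apparent | 20 mm |

- **Tape:** in the last top view it was partly hidden, and that partial reading was unusable. The 5 mm comes from the side camera, near its measuring error.
- **Fence gap:** the cameras disagreed here. The side camera put the crate centre about 67 mm from the fence's visible top edge. I think that edge is the back of the fence, but I did not confirm it. The stall against the fence supports the top camera's figure.
- **Robot:** it was clear of everything, with no contact force on the tool.

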